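# Load a tube rack into the free lane of the analyser's loader until it latches

## Task

Pick up the tube rack standing on the bench, set it upright in the flared mouth of the free lane of the sample loader, and slide it in until the sprung pawl clicks into its side notch and holds it in against the spring plunger. Set it down softly and push gently: stop at the click, do not bear down on the rack or ram it into the lane or its end. Keep the tubes upright and leave the rack in the other lane and the things on the bench alone.

Things in the scene. Friction and masses are not known exactly. Their poses are not given: they have to be found in the camera images.
- rack_center (a point): Centre, half-way up (39 mm above the underside), of the loose tube rack standing on the bench: narrow white plastic rack, 100 mm long (x), upper body 24 mm wide (y) and 52 mm tall, with five tubes in a row along x whose caps (16 mm wide) reach 78 mm above the underside. Grasp it across the 24 mm, a finger on each side of the tubes. 0.12 to 0.24 kg. z up.
- rack_foot (a point): Centre of the underside of the same rack. Its foot is a flange 38 mm wide and 8 mm thick, cut away on both long sides by a notch 28 mm long and 7 mm deep at mid-length, so the flange in front of and behind the notch is 36 mm long. The rack works the same either way round.
- lane: The free lane, an aluminium slideway 262 mm long on the loader's deck; 90 mm to its left or right lies an identical one that already holds a rack. Origin on its centre line, at the underside of its 6 mm base plate, 12 mm above the bench. x runs along the lane, the way the rack is pushed (away from the robot), y left, z up. More than 30 N in all between rack and lane while sliding it does damage.
- lane_mouth (a point): Point on the lane's floor, on its centre line, 90 mm before the lane's origin: a good place for the rack's underside centre when it is set down. Axes as the lane. From 28 mm past this point the flared side walls (13 mm tall) narrow from 66 mm apart to 41 mm apart, 72 mm past it. The open floor begins 54 mm before it.
- lane_rails (a point): Point on the lane's floor, on its centre line, where the mouth ends and the rails begin (18 mm before the lane's origin). Rails 41 mm apart guide the foot; lips over the flange (undersides 10 mm, tops 13 mm above the floor, 31 mm apart) hold it down, so the rack can only be slid in from the mouth, not lowered in. On the -y side the pawl takes the place of the first 60 mm or so of rail.
- lane_home (a point): Point on the lane's floor under the centre of the latched rack, for the nominal catch. Pawl, plunger and end plate sit on one bracket clamped in slots, so the true place is up to 12 mm nearer or farther along the lane; this offset is not reported. 3.5 mm past latched the rack meets the solid end plate. Pushing takes about 10 N just before the click, more if the hand also bears down on the rack.
- pawl (a joint): The pawl, a steel finger 40 mm long pivoting beside the lane on its -y side, square nose pointing down the lane. 0 rad: nose sprung fully out into the lane. It grows to about 0.08 to 0.17 rad while the flange pushes it aside, and snaps back to 0 when the notch comes past the nose, which then stands behind the front part of the flange and blocks its return.
- ejector (a joint): Spring plunger in the lane's end plate, 11 mm thick, its axis 22 mm above the lane's floor. 0 m: fully out; 10 mm: the rack meets the end plate. About 5 N at first touch, 8 N at 10 mm. The rack touches it 6.5 mm before latching; latched, it stays pressed in about 6 mm; not latched, it pushes the rack back out.
- rack_b_center (a point): Centre, half-way up, of an identical rack already latched in the other lane. Leave alone.
- deck: The loader, fixed to the bench: a grey deck 200 mm wide and 12 mm thick that carries both lanes, with a low white housing 85 mm tall behind the lanes' far ends. Origin on the bench, mid-way between the lanes; x along the lanes. The deck's near edge is at x = -150 mm, the housing begins at x = +125 mm.
- tip_box: Grey pipette-tip box 122 x 84 x 54 mm, standing on the bench. Leave alone.
- reagent_bottle: Reagent bottle 66 mm wide, 130 mm tall. Leave alone.
- microplate: Flat clear well plate 127 x 85 x 14 mm. Leave alone.
- timer: Small white bench timer 65 x 65 x 18 mm. Leave alone.
- marker: Marker pen 130 mm long, 15 mm thick, lying on the bench. Leave alone.
- conical_rack: White rack 110 x 170 mm with six tall screw-cap tubes, 108 mm tall. Leave alone.
- beaker: Beaker 70 mm wide, 85 mm tall. Leave alone.
Things that resemble listed ones, but are neither listed nor needed, are in the scene too. What is shaped like the part that bears rack_center but orange, pink or turquoise is not meant.

How it is judged:
By the outcome, as a careful person would: the job done as asked, in the order asked, and still so for the second after the job is handed in, with the robot touching nothing.
It also fails if it takes over 64 s, if anything falls off the work surface, if the arm or the gripper's body presses on something with over 40 N, if the wrist force passes 120 N, or if a joint passes its speed limit or range.

## Robot

A 6-joint arm with a two-finger parallel gripper is mounted at the origin on the work surface. World frame = base frame: x ahead of the robot, y to its left, z up, the work surface at z = 0. Lengths are in m, angles in rad, forces in N, time in s.
With the tool pointing down it reaches from about 0.325 to 1 m from the base axis. Payload 5.1 kg.
Tool frame: the origin (TCP) lies at the very end of the fingers, on their centre line; the grasp point (between the pads) lies robot.hold_point_z behind it (robot.hold_point_z is the distance from the TCP to the grasp point, in m); x points along the fingers, z is the direction in which the jaws open and shut, and the axes are right-handed (so a half turn about x gives the same grasp; the last joint's range is limited). The gripper opens to 85 mm and grips with 20 to 120 N. Pads are 22 mm wide; open, the fingers measure 114 mm over their backs; the gripper's body (76 mm by 85 mm) begins 54 mm behind the grasp point. The pads swing forward as they close: fully open they stand 13 mm farther back than shut.
Start: joints at [1.077, 0.124, 1.65, -0, 1.367, -0.083], TCP at [0.26, 0.596, 0.231] pointing down, gripper open.
Joint ranges: [-2.61, 2.61], [-1.02, 2.33], [0.03, 2.71], [-1.35, 4.49], [0.32, 2.68], [-2.91, 2.91]. Speed limits (rad/s): [2.57, 2.57, 3.14, 3.14, 3.14, 3.14].

## Interface

Orientations are given as a unit quaternion [x, y, z, w].
In Python, from cell import robot gives the robot as it stands.
- The arm moves only by the shell command python3 -m creep 'ROWS' [OPENING] [FORCE]. ROWS is JSON, a list of rows, each a list of 6 numbers: the shift along the world's x, y, z in m, then the turn, a rotation vector about the world's x, y, z in degrees. In form: [[x, y, z, rx, ry, rz], ...]. A call has 1 to 5 rows; each row is the pose to reach, as a shift and turn from the pose commanded when the call began; what a row does not reach only later rows make up. A row lasts 1/8 s, in which the tool goes at most 62.5 mm and 10.7 degrees, less where a joint would pass 70% of its speed; a pose out of reach is approached as far as the arm can. A call with a gripper value outside its range is refused whole. OPENING is the gripper command: -1 is shut, 1 is fully open, values between are in proportion, set as the call begins (- or left out, the last holds). The fingers move at their own pace and stop on an object; FORCE is the grip in N (left out, the last holds). Time passes only in rows, so rows that repeat a pose let the fingers close. It gives the time, the measured TCP pose, the force and the opening at its end, in the units of the state.
- robot.get_obs(): the state, without advancing time (a new reading comes with each control period).
- robot.read_camera(name): name is "side" or "top" or "wrist"; returns (picture, depth): 400x640x3 uint8, red, green, blue; 400x640 float32, m along the optical axis (not along the pixel's ray), 0 where there is no reading.
- robot.camera_model(name): a dict with "fx", "fy", "cx", "cy" (pixels), "extrinsics" (4x4, takes a point from world to camera coordinates); the wrist camera has in their place "hand_eye" (4x4, takes a point from camera to tool coordinates, whose origin is the TCP and whose axes are the tool frame's). Camera axes: x right, y down, z forward; pixel columns grow to the right and rows downward; lengths in m; the calibration is good to about 2 mm. A picture is of the moment at which its call begins: read the wrist's pose just before it. camera_model takes no time and is no camera call.
- robot.sign_off(): hands the job in, once; it reports no verdict.
Trained networks look in the newest picture that a camera, given by its name, has taken for a name from the list of things; names that differ only in an ending like _2 or _b are one class to them, and where a whole thing is asked for, a point or a joint stands for the part that bears it (a point fixed in the world has none). Each returns a list of dicts, best first, with "conf" (0 to 1); they miss things now and then, are a little off and sometimes report something else, mostly with a low value. They report only what shows in the picture. A call takes as long as a camera call. They do not tell look-alikes from the thing itself.
- robot.spot_in(camera, query): "xyz" ([x, y, z] in m, in world coordinates, good to about 4 mm: the middle of the surface that is visible of it).
The state is a dict: "time": time; "q": joint angles; "qd": joint speeds; "joint_torque": joint torques, N m; "eef_pos": TCP position; "orientation": TCP orientation; "wrist_force": force on the tool from outside, world axes, zero at the start; "moment": the same for the moment, N m; "opening": finger opening in m.
Only numpy, scipy, OpenCV 4.12 (cv2) and the standard library are available. Lean on these libraries where they do the work, as an engineer would, in place of code of your own. Each camera call takes 0.05 s, during which the arm holds its last target.

## Working session

There is one attempt and no reset: what is moved stays moved. The work goes in short steps, Python scripts to look and compute and a shell command to move; the robot and the scene stay as the last step left them, time stands still between calls to the robot, and variables do not carry over. Pictures are saved under pics/ and viewed, and the job is handed in when it is done.

```bash
mkdir -p pics; ls; python3 - <<'E'
from cell import robot
import cv2,numpy as np
print({k:np.round(v,3) for k,v in robot.get_obs().items()}, robot.hold_point_z)
for c in ["top","side","wrist"]:
    p,d=robot.read_camera(c); cv2.imwrite(f"pics/{c}0.png",p[:,:,::-1]); np.save(f"{c}0.npy",d)
    for q in (["rack_center","lane","lane_mouth","deck","pawl","rack_foot","tip_box","timer"] if c!="wrist" else ["rack_center","lane"]):
        print(c,q,[(np.round(r["xyz"],3).tolist(),round(r["conf"],2)) for r in robot.spot_in(c,q)])
E
```

```text
pics
{'time': np.float64(0.0), 'q': array([ 1.077,  0.125,  1.652,  0.   ,  1.367, -0.083]), 'qd': array([-0.001, -0.001, -0.   , -0.   ,  0.002,  0.002]), 'joint_torque': array([-0.0000e+00, -4.2362e+01, -3.6545e+01, -0.0000e+00,  7.0000e-03,
        0.0000e+00]), 'eef_pos': array([0.259, 0.595, 0.23 ]), 'orientation': array([-0.388,  0.592,  0.387,  0.591]), 'wrist_force': array([ 1.505, -0.251, -0.479]), 'moment': array([ 0.018, -0.011,  0.028]), 'opening': np.float64(0.086)} 0.0187
top rack_center [([0.342, 0.014, 0.053], 0.75), ([0.372, 0.18, 0.055], 0.7), ([0.519, -0.654, 0.053], 0.56), ([0.554, -0.271, 0.049], 0.55), ([0.749, 0.105, 0.082], 0.55)]
top lane [([0.598, 0.061, 0.018], 0.79)]
top lane_mouth [([0.597, 0.06, 0.016], 0.83)]
top deck [([0.752, 0.103, 0.082], 0.85)]
top pawl []
top rack_foot [([0.346, 0.019, 0.05], 0.74), ([0.521, -0.657, 0.051], 0.62), ([0.546, -0.276, 0.052], 0.49)]
top tip_box [([0.666, -0.36, 0.051], 0.77)]
top timer [([0.445, 0.386, 0.019], 0.55), ([0.734, -0.2, 0.086], 0.55)]
side rack_center [([0.544, -0.293, 0.04], 0.95), ([0.629, 0.406, 0.017], 0.73), ([0.519, -0.672, 0.044], 0.71), ([0.34, 0.012, 0.044], 0.6), ([0.372, 0.177, 0.044], 0.6), ([0.486, 0.459, 0.058], 0.52)]
side lane []
side lane_mouth [([0.595, 0.055, 0.02], 0.63), ([0.521, -0.506, 0.049], 0.31), ([0.64, 0.144, 0.06], 0.25)]
side deck [([0.751, 0.023, 0.056], 0.57), ([0.368, -0.163, 0.015], 0.42), ([0.736, -0.218, 0.07], 0.25)]
side pawl []
side rack_foot [([0.369, 0.179, 0.044], 0.81), ([0.544, -0.291, 0.044], 0.77), ([0.516, -0.678, 0.043], 0.73), ([0.341, 0.007, 0.039], 0.73), ([0.439, 0.372, 0.023], 0.42)]
side tip_box [([0.676, -0.39, 0.048], 0.64)]
side timer [([0.438, 0.369, 0.02], 0.68), ([0.519, -0.507, 0.049], 0.63), ([0.597, 0.055, 0.026], 0.26)]
wrist rack_center [([0.334, 0.049, 0.012], 0.62), ([0.324, 0.187, 0.039], 0.57)]
wrist lane []
```

View pics/top0.png

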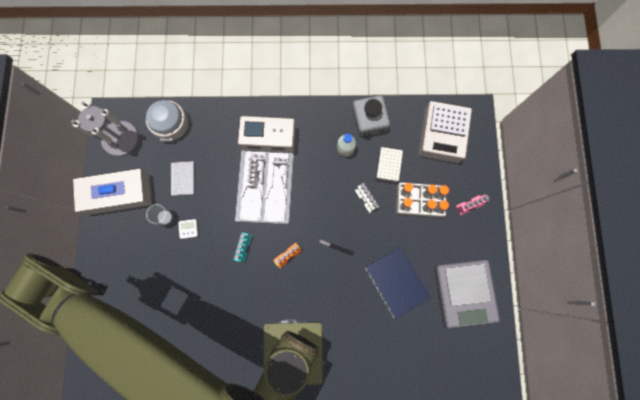

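View pics/side0.png

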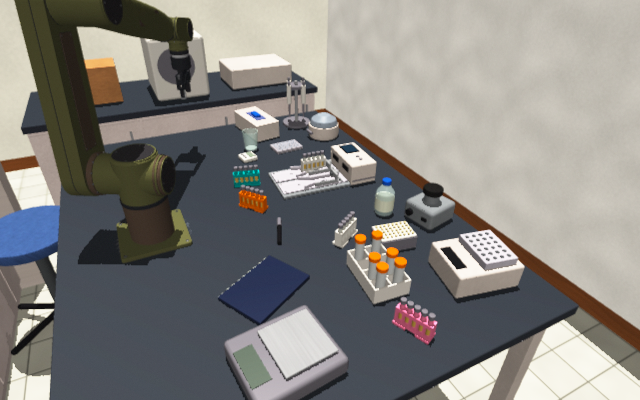

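View pics/wrist0.png

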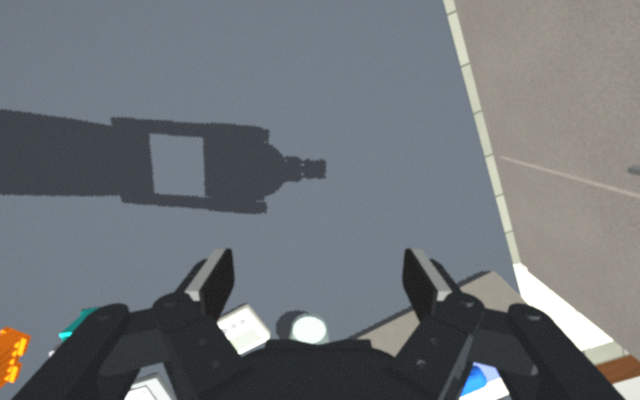

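The candidates are the white rack (top 366,198), turquoise (243,247), orange (287,255), pink (473,204), and the white one already latched in the left lane (255,170). Only the white one at (366,198) is both white and loose on the bench. I'll confirm that in a crop and measure it.

```bash
cat > h.py <<'E'
import numpy as np,cv2
from cell import robot
from scipy.spatial.transform import Rotation as R
def cloud(c,d,pose=None):
    m=robot.camera_model(c); v,u=np.mgrid[:400,:640]
    P=np.stack([(u-m["cx"])/m["fx"]*d,(v-m["cy"])/m["fy"]*d,d,np.ones_like(d)],-1)
    if "extrinsics" in m: T=np.linalg.inv(np.array(m["extrinsics"]))
    else:
        T=np.eye(4);T[:3,:3]=R.from_quat(pose[1]).as_matrix();T[:3,3]=pose[0];T=T@np.array(m["hand_eye"])
    W=P@T.T; W[d<=0]=np.nan
    return W[...,:3]
E
python3 - <<'E'
from h import *
p=cv2.imread("pics/top0.png");s=cv2.imread("pics/side0.png")
a=cv2.resize(p[100:260,220:400],None,fx=4,fy=3.7,interpolation=cv2.INTER_CUBIC)
cv2.imwrite("pics/crop1.png",a)
cv2.imwrite("pics/crop2.png",cv2.resize(s[130:290,230:430],None,fx=4,fy=3.7,interpolation=cv2.INTER_CUBIC))
for c,b in (("top",(180,216,350,384)),("side",(205,252,328,362))):
    W=cloud(c,np.load(c+"0.npy"));r0,r1,c0,c1=b
    X=W[r0:r1,c0:c1].reshape(-1,3)
    for lo,hi in ((.02,.1),(.06,.1),(.04,.056)):
        Y=X[(X[:,2]>lo)&(X[:,2]<hi)].astype(np.float32)
        if len(Y)>8: print(c,lo,len(Y),cv2.minAreaRect(Y[:,:2]),Y.mean(0), Y[:,2].max())
E
```

```text
Traceback (most recent call last):
cv2.error: OpenCV(4.12.0) /io/opencv/modules/imgproc/src/convhull.cpp:143: error: (-215:Assertion failed) total >= 0 && (depth == CV_32F || depth == CV_32S) in function 'convexHull'
```

View pics/crop1.png

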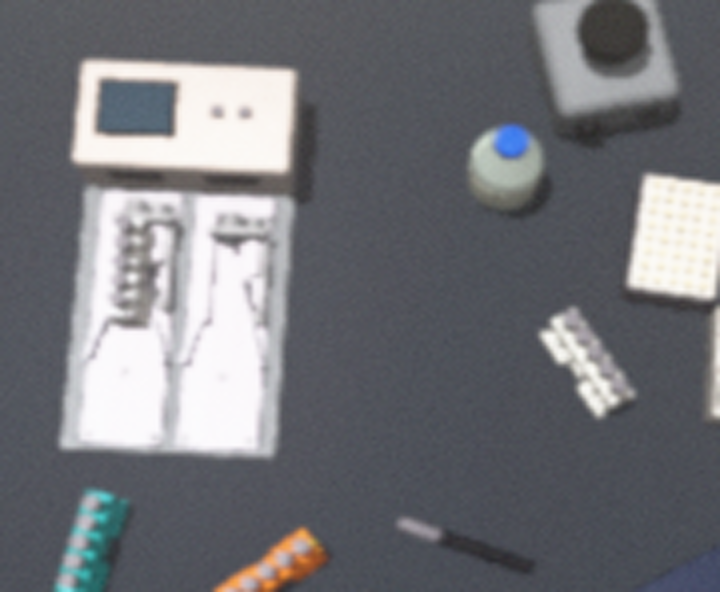

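View pics/crop2.png

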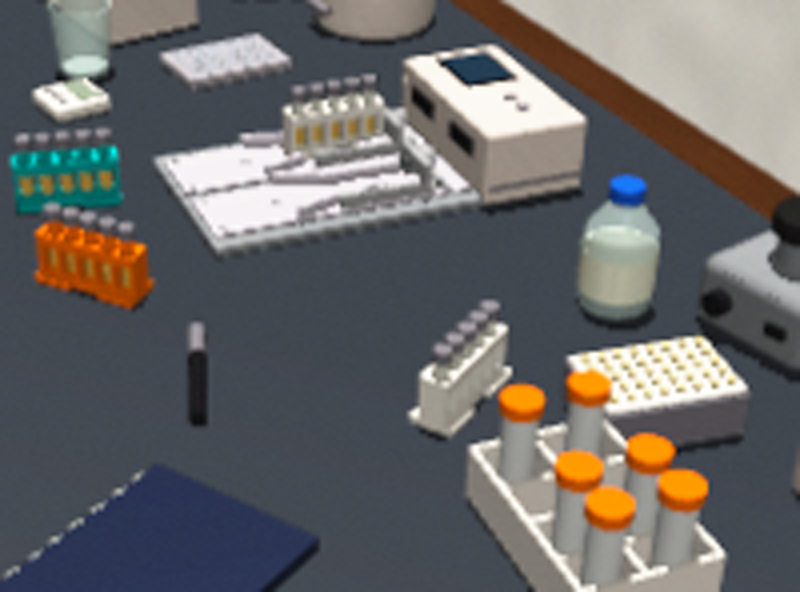

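The loose white rack at crop (587,362) is confirmed, and the free lane is the right-hand one. Next come its pose and the lane's.

```bash
python3 - <<'E'
from h import *
W={c:cloud(c,np.load(c+"0.npy")) for c in("top","side")}
print(np.nanmedian(W["top"][220:240,380:390].reshape(-1,3)[:,2]))
B={}
for c,b in (("top",(180,216,350,384)),("side",(205,252,328,362))):
    r0,r1,c0,c1=b; X=W[c][r0:r1,c0:c1].reshape(-1,3)
    for lo,hi in ((.02,.1),(.06,.1),(.04,.056),(.004,.015)):
        Y=X[(X[:,2]>lo)&(X[:,2]<hi)].astype(np.float32)
        if len(Y)>8:
            Y=np.ascontiguousarray(Y); ev,E=np.linalg.eigh(np.cov(Y[:,:2].T)); e=E[:,1]
            print(c,lo,len(Y),cv2.minAreaRect(np.ascontiguousarray(Y[:,:2])),Y.mean(0).round(4), Y[:,2].max(),"yaw",np.degrees(np.arctan(e[1]/e[0])))
# deck edges
X=W["top"][140:230,225:300].reshape(-1,3).astype(np.float32)
for lo,hi in((.008,.028),(.07,.1)):
    Y=np.ascontiguousarray(X[(X[:,2]>lo)&(X[:,2]<hi)][:,:2]);print(lo,len(Y),cv2.minAreaRect(Y))
np.set_printoptions(linewidth=250,suppress=True)
print((W["top"][150:226:3,234:296:3,2]*1000).round())
E
```

```text
0.0001579997704312941
top 0.02 211 ((0.5709333419799805, -0.3100503087043762), (0.09954945743083954, 0.10333214700222015), 31.443111419677734) [ 0.5488 -0.2761  0.0603] 0.08348463 yaw 29.798060590284873
top 0.06 89 ((0.54975426197052, -0.2765783965587616), (0.08964726328849792, 0.01656433753669262), 31.3883113861084) [ 0.5509 -0.2759  0.0767] 0.08348463 yaw 30.952810694399606
top 0.04 97 ((0.5505885481834412, -0.2767800986766815), (0.09955842047929764, 0.025354381650686264), 31.411033630371094) [ 0.5487 -0.2733  0.0508] 0.055900842 yaw 33.60424752756376
top 0.004 183 ((0.5547038912773132, -0.28010934591293335), (0.12528817355632782, 0.13593026995658875), 87.97128295898438) [ 0.5551 -0.2782  0.0068] 0.014799711 yaw -23.531924791727338
side 0.02 453 ((0.5290065407752991, -0.32712122797966003), (0.1929999440908432, 0.07110977172851562), 62.524295806884766) [ 0.5403 -0.3108  0.0571] 0.099614516 yaw 64.91536266969737
side 0.06 198 ((0.5296207070350647, -0.3314231336116791), (0.18892571330070496, 0.056509409099817276), 65.61888885498047) [ 0.5376 -0.3273  0.0757] 0.099614516 yaw 70.4151408
[... 2714 characters left out ...]
  18.  19.   6.  17.  11.  18.   3.  12.   1.   6.]
 [ -0.  14.  14.  19.  15.  21.  16.  nan  21.  17.  12.  25.  15.  18.  19.  19.  17.   9.  14.   8.   0.]
 [  0.  10.  21.  21.  19.  20.  21.  11.  14.  16.  15.  21.  18.  20.  20.  15.  17.  10.   9.   5.   6.]
 [ -3.  14.  21.  26.  15.  21.  18.  11.  17.  14.  18.  18.  17.  19.  15.  19.  21.  11.   2.  -4.   1.]
 [ -5.   8.  11.  14.  19.  23.  16.  16.  17.   8.  16.  24.  16.  19.  11.  17.  21.   8.  14.   1.   1.]
 [  5.   2.   4.   2.  -8.   3.  -0.  -4.   4.  10.   3.  14.  10.  10.   9.  17.  12.  11.   4.  -1.   4.]
 [ -0.   1.   2.   2.   1.  -2.  -3.  -3.  -4.   4.  -3.  -5.  -1.  -1.  -1.  -0.  -1.  -3.  -1.  -6.  -2.]]
```

```bash
python3 - <<'E'
from h import *
o=robot.get_obs();np.set_printoptions(suppress=True,precision=3)
print(R.from_quat(o["orientation"]).as_matrix()); print(robot.camera_model("wrist")); 
# deck edges via brightness in top picture
p=cv2.imread("pics/top0.png"); W=cloud("top",np.load("top0.npy"))
m=robot.camera_model("top"); T=np.linalg.inv(np.array(m["extrinsics"])); print(T, m["fx"])
g=cv2.cvtColor(p,6)
mask=(g>95).astype(np.uint8); mask[:, :225]=0;mask[:,305:]=0;mask[:158]=0;mask[230:]=0
cs,_=cv2.findContours(mask,0,1); c=max(cs,key=cv2.contourArea); print(cv2.minAreaRect(c), cv2.boxPoints(cv2.minAreaRect(c)))
def back(u,v,z):
    d=T[:3,:3]@np.array([(u-m["cx"])/m["fx"],(v-m["cy"])/m["fy"],1]);s=(z-T[2,3])/d[2];return T[:3,3]+s*d
for q in cv2.boxPoints(cv2.minAreaRect(c)): print(back(*q,.012))
E
```

```text
[[-0.    -0.917  0.399]
 [ 0.     0.399  0.917]
 [-1.     0.     0.   ]]
{'fx': 290.79093387985574, 'fy': 290.79093387985574, 'cx': 317.90237188201826, 'cy': 196.10726563239328, 'hand_eye': array([[-0.   , -0.3  ,  0.954, -0.143],
       [ 0.001, -0.954, -0.3  ,  0.075],
       [ 1.   ,  0.001,  0.001,  0.   ],
       [ 0.   ,  0.   ,  0.   ,  1.   ]])}
[[-0.013 -0.983  0.181  0.265]
 [-1.     0.012 -0.009 -0.093]
 [ 0.007 -0.181 -0.983  1.494]
 [ 0.     0.     0.     1.   ]] 401.47913729907475
((263.7899475097656, 189.7958526611328), (55.970497131347656, 67.59805297851562), 3.945185899734497) [[233.546 221.589]
 [238.196 154.151]
 [294.034 158.002]
 [289.383 225.44 ]]
[0.467 0.218 0.012]
[0.727 0.207 0.012]
[ 0.71  -0.007  0.012]
[0.45  0.011 0.012]
```

```bash
python3 -m creep '[[0.024,-0.054,0.007,0,0,2],[0.048,-0.108,0.014,0,0,4],[0.072,-0.162,0.021,0,0,6],[0.096,-0.216,0.028,0,0,8],[0.12,-0.27,0.035,0,0,10]]' 1 40
python3 -m creep '[[0.024,-0.054,0.005,0,0,2],[0.048,-0.108,0.01,0,0,4],[0.072,-0.162,0.015,0,0,6],[0.096,-0.216,0.02,0,0,8],[0.12,-0.27,0.02,0,0,10.5]]' 
python3 - <<'E'
from h import *
import time
o=robot.get_obs();p,d=robot.read_camera("wrist");cv2.imwrite("pics/w1.png",p[:,:,::-1]);np.savez("w1",d=d,a=o["eef_pos"],q=o["orientation"])
for q in ["lane","lane_mouth","pawl","rack_center","lane_rails","lane_home","ejector"]:
    print(q,[(np.round(r["xyz"],4).tolist(),round(r["conf"],2)) for r in robot.spot_in("wrist",q)])
print(o["qd"])
E
```

```text
time: 1.68
eef_pos: [0.38, 0.3242, 0.2668]
orientation: [-0.438, 0.555, 0.438, 0.555]
wrist_force: [1.0, -0.0, -0.6]
opening: 0.0855
time: 2.3
eef_pos: [0.5004, 0.054, 0.2873]
orientation: [-0.487, 0.512, 0.486, 0.513]
wrist_force: [1.4, -0.5, -0.3]
opening: 0.0854
lane [([0.5797, 0.059, 0.0184], 0.83), ([0.6751, 0.0532, 0.0467], 0.55)]
lane_mouth [([0.5804, 0.0614, 0.016], 0.63)]
pawl [([0.6239, 0.0407, 0.0304], 0.65)]
rack_center [([0.3722, 0.1749, 0.0549], 0.84), ([0.5493, -0.2722, 0.0497], 0.8), ([0.3494, 0.0228, 0.0499], 0.72)]
lane_rails [([0.5839, 0.0629, 0.0207], 0.87)]
lane_home [([0.5803, 0.0598, 0.0204], 0.96)]
ejector [([0.6724, 0.0532, 0.0452], 0.42)]
[-8.95807007e-01  2.94019904e-01 -2.29128837e-01  1.08495651e-03
 -5.77530325e-02 -1.23858146e+00]
```

View pics/w1.png

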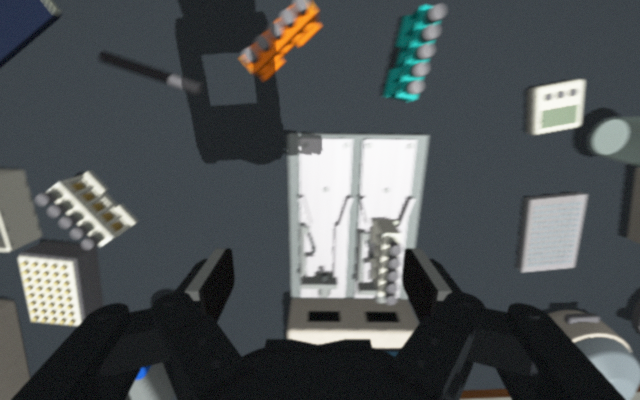

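The free lane is at columns 290-355 and rows 135-300, with rack_b on its right. This picture was taken while the arm was still moving, so I'll take one lower and standing still.

```bash
python3 -m creep '[[-0.01,0.003,-0.04,0,0,0],[-0.02,0.006,-0.08,0,0,0],[-0.02,0.006,-0.08,0,0,0],[-0.02,0.006,-0.08,0,0,0]]' 
python3 - <<'E'
from h import *
np.set_printoptions(suppress=True,precision=4)
o=robot.get_obs();p,d=robot.read_camera("wrist");cv2.imwrite("pics/w2.png",p[:,:,::-1]);np.savez("w2",d=d,a=o["eef_pos"],q=o["orientation"])
print(o["qd"],o["eef_pos"])
for q in ["pawl","lane"]:
    print(q,[(np.round(r["xyz"],4).tolist(),round(r["conf"],2)) for r in robot.spot_in("wrist",q)])
a=p[:,:,::-1][40:320,180:460]; cv2.imwrite("pics/w2c.png",cv2.resize(a,(580,580),interpolation=cv2.INTER_CUBIC))
E
```

```text
time: 3.2
eef_pos: [0.4805, 0.0625, 0.2082]
orientation: [-0.488, 0.512, 0.486, 0.513]
wrist_force: [-0.5, 0.6, 0.1]
opening: 0.0853
[-0.0087 -0.0065 -0.0309  0.0002 -0.002  -0.0005] [0.4805 0.0625 0.2082]
pawl [([0.6249, 0.0396, 0.0259], 0.57)]
lane [([0.5734, 0.0572, 0.0179], 0.68), ([0.6674, -0.3326, 0.0383], 0.63)]
```

View pics/w2c.png

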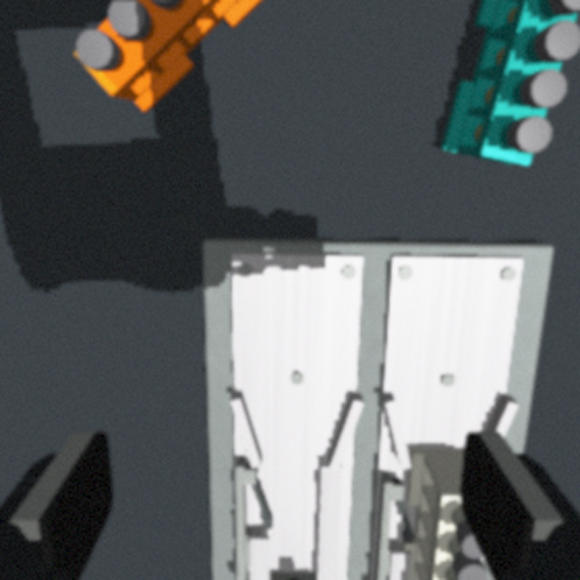

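```bash
cat >> h.py <<'E'
def back(c,u,v,z,pose=None):
    m=robot.camera_model(c)
    if "extrinsics" in m: T=np.linalg.inv(np.array(m["extrinsics"]))
    else:
        T=np.eye(4);T[:3,:3]=R.from_quat(pose[1]).as_matrix();T[:3,3]=pose[0];T=T@np.array(m["hand_eye"])
    d=T[:3,:3]@np.array([(u-m["cx"])/m["fx"],(v-m["cy"])/m["fy"],1]);s=(z-T[2,3])/d[2];return T[:3,3]+s*d
E
python3 - <<'E'
from h import *
np.set_printoptions(suppress=True,precision=4)
f=np.load("w2.npz");P=(f["a"],f["q"]); g=cv2.GaussianBlur(cv2.cvtColor(cv2.imread("pics/w2.png"),6),(3,3),0).astype(float)
s=280/580
def edge(y0,y1,x0,x1,z,sign):
    pts=[]
    for v in range(y0,y1):
        dd=np.diff(g[v,x0:x1])*sign; i=dd.argmax()
        if dd[i]<10: continue
        w=np.clip(dd[max(0,i-2):i+3],0,None); u=x0+.5+(np.arange(max(0,i-2),max(0,i-2)+len(w))*w).sum()/w.sum()
        pts.append(back("wrist",u,v,z,P)[:2])
    pts=np.array(pts); a=np.polyfit(pts[:,0],pts[:,1],1); r=pts[:,1]-np.polyval(a,pts[:,0])
    k=abs(r)<.002; a=np.polyfit(pts[k,0],pts[k,1],1); print("n",k.sum(),len(k),"yaw",np.degrees(np.arctan(a[0])),"y@.5,.6",np.polyval(a,[.5,.6])); return a
X=lambda x:int(180+x*s); Y=lambda y:int(40+y*s)
a=edge(Y(280),Y(385),X(222),X(245),.018,1)
b=edge(Y(265),Y(385),X(350),X(374),.018,-1)
c=edge(Y(265),Y(385),X(380),X(400),.018,1)
d=edge(Y(250),Y(560),X(198),X(214),.012,1)
e=edge(Y(250),Y(380),X(530),X(560),.012,-1)
print("lane y@.5,.6", [(np.polyval(a,x)+np.polyval(b,x))/2 for x in(.5,.6)])
print("deck y@.5,.6", [(np.polyval(d,x)+np.polyval(e,x))/2 for x in(.5,.6)])
for n,u,v,z in(("deckL",203,240,.012),("deckR",553,246,.012),("plateL",232,260,.018),("plateR",363,256,.018),("screw",297,378,.018),("screwb",447,379,.018),("wallL",232,398,.031),("wallR",358,398,.031),("lipR",320,462,.031)):
    print(n,back("wrist",180+u*s,40+v*s,z,P)[:2])
f=np.load("w1.npz")
E
```

```text
n 50 50 yaw -3.337521560799842 y@.5,.6 [0.0302 0.0244]
n 58 58 yaw -3.5887993006452232 y@.5,.6 [0.104  0.0977]
n 58 58 yaw -3.4526912129059815 y@.5,.6 [0.1205 0.1144]
n 150 150 yaw -3.9178639384678573 y@.5,.6 [0.0136 0.0067]
n 63 63 yaw -3.5562115844372593 y@.5,.6 [0.2127 0.2064]
lane y@.5,.6 [np.float64(0.06710913564983476), np.float64(0.061057379604868206)]
deck y@.5,.6 [np.float64(0.11312895661927329), np.float64(0.10659726522845087)]
deckL [0.4607 0.0166]
deckR [0.4742 0.2143]
plateL [0.4718 0.0326]
plateR [0.4733 0.106 ]
screw [0.545  0.0658]
screwb [0.5502 0.1552]
wallL [0.5501 0.0276]
wallR [0.5538 0.1005]
lipR [0.5947 0.0771]
```

Lane measured: origin ≈ (0.6155, 0.0605), yaw ≈ -3.55°, mouth ≈ (0.526, 0.066), floor z = 0.018. The deck and lane edges agree to about 1 mm. Next I go above the rack.

```bash
python3 -m creep '[[0.01,-0.05,0,0,0,5],[0.02,-0.1,0,0,0,10],[0.03,-0.15,0,0,0,15],[0.04,-0.2,0,0,0,20],[0.05,-0.25,0,0,0,25]]' 
python3 -m creep '[[0.01,-0.045,0,0,0,5],[0.02,-0.089,0,0,0,9.2],[0.02,-0.089,0,0,0,9.2],[0.02,-0.089,0,0,0,9.2]]'
python3 - <<'E'
from h import *
np.set_printoptions(suppress=True,precision=4)
o=robot.get_obs();p,d=robot.read_camera("wrist");cv2.imwrite("pics/w3.png",p[:,:,::-1]);np.savez("w3",d=d,a=o["eef_pos"],q=o["orientation"])
print(o["eef_pos"],R.from_quat(o["orientation"]).as_matrix()[:,2])
print([(np.round(r["xyz"],4).tolist(),round(r["conf"],2)) for r in robot.spot_in("wrist","rack_center")])
W=cloud("wrist",d,(o["eef_pos"],o["orientation"])).reshape(-1,3)
n=np.hypot(W[:,0]-.55,W[:,1]+.277)<.062
for lo,hi in((.066,.09),(.042,.058),(.02,.09)):
    Y=W[n&(W[:,2]>lo)&(W[:,2]<hi)]; 
    from collections import Counter
    r=cv2.minAreaRect(np.ascontiguousarray(Y[:,:2].astype(np.float32)));print(lo,len(Y),r,np.median(Y[:,2]))
E
```

```text
time: 3.98
eef_pos: [0.5307, -0.1904, 0.2082]
orientation: [0.588, -0.395, -0.586, -0.395]
wrist_force: [0.9, -0.3, -0.2]
opening: 0.0854
time: 4.47
eef_pos: [0.5499, -0.2772, 0.2071]
orientation: [0.616, -0.347, -0.616, -0.348]
wrist_force: [-0.7, 0.5, -1.0]
opening: 0.0852
[ 0.5499 -0.2772  0.2071] [-0.5168  0.8561 -0.0006]
[([0.5469, -0.2794, 0.0527], 0.72), ([0.3694, -0.02, 0.0292], 0.69), ([0.3713, -0.1632, 0.0184], 0.56)]
0.066 1122 ((0.553674578666687, -0.2780520021915436), (0.09111443161964417, 0.01521280873566866), 31.470609664916992) 0.07790331039981518
0.042 1030 ((0.5538443326950073, -0.2777101695537567), (0.10064314305782318, 0.024011636152863503), 31.300426483154297) 0.05216464036231844
0.02 2219 ((0.5538443326950073, -0.2777101695537567), (0.10064314305782318, 0.024011636152863503), 31.300426483154297) 0.0673158481083132
```

View pics/w3.png

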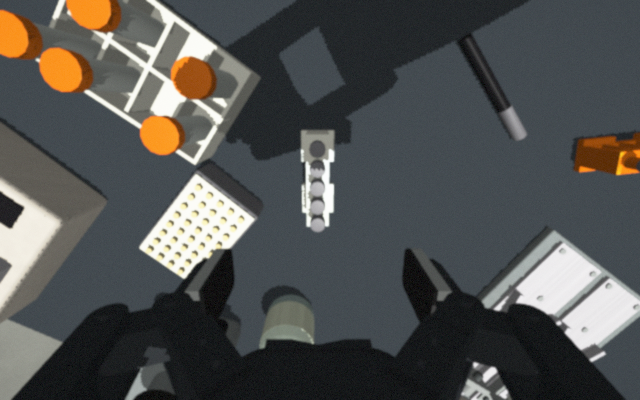

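The wrist cloud fits the loose white rack (around 318,180) as 100.6 x 24.0 mm at (0.5537, -0.2779) with yaw 31.4°. I'll descend with the fingers narrowed to clear the tip box at (235,215).

```bash
python3 -m creep '[[0.004,-0.0007,-0.04,0,0,0],[0.004,-0.0007,-0.085,0,0,0],[0.004,-0.0007,-0.125,0,0,0],[0.004,-0.0007,-0.125,0,0,0]]' 0.15 45
python3 - <<'E'
from h import *
o=robot.get_obs();p,d=robot.read_camera("wrist");cv2.imwrite("pics/w4.png",p[:,:,::-1]);print(o["eef_pos"],o["opening"],o["wrist_force"],R.from_quat(o["orientation"]).as_matrix()[:,2])
E
```

```text
time: 5.08
eef_pos: [0.5511, -0.2751, 0.0775]
orientation: [-0.613, 0.347, 0.619, 0.347]
wrist_force: [0.4, -0.1, 0.5]
opening: 0.0491
[ 0.55105186 -0.27509751  0.07753717] 0.04907017135548717 [ 0.39363592 -0.11832483  0.48465976] [-0.5184839   0.85505708  0.00720047]
```

View pics/w4.png

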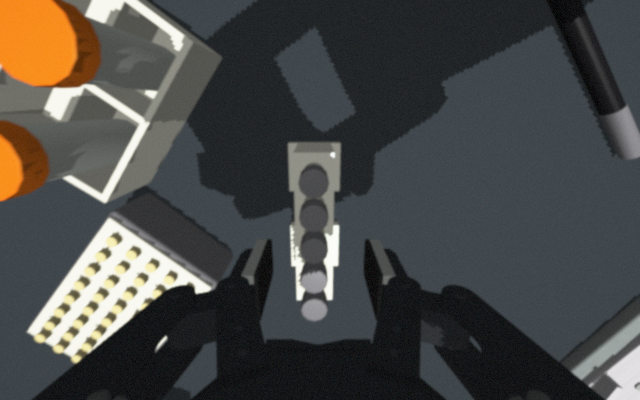

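```bash
python3 -m creep '[[0,0,-0.02,0,0,0],[0,0,-0.04,0,0,0],[0,0,-0.05,0,0,0],[0,0,-0.05,0,0,0]]'
python3 - <<'E'
from h import *
o=robot.get_obs();p,d=robot.read_camera("wrist");cv2.imwrite("pics/w5.png",p[:,:,::-1]);o=robot.get_obs();print(o["eef_pos"],o["qd"].round(3),o["opening"],o["wrist_force"],R.from_quat(o["orientation"]).as_matrix()[:,2])
E
```

```text
time: 5.62
eef_pos: [0.5528, -0.2774, 0.0299]
orientation: [-0.615, 0.347, 0.617, 0.347]
wrist_force: [-0.5, -0.2, -0.5]
opening: 0.0493
[ 0.55338098 -0.27772131  0.03082549] [ 0.    -0.014 -0.015  0.002  0.001 -0.   ] 0.0489420561578018 [-0.90525496  0.20812506 -0.33655373] [-5.17406695e-01  8.55739285e-01  7.66926164e-04]
```

View pics/w5.png

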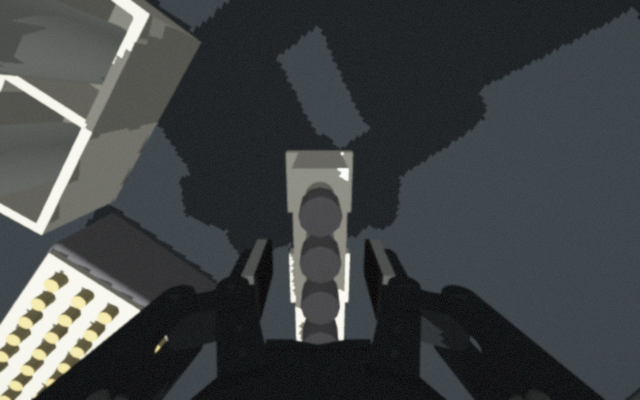

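```bash
python3 -m creep '[[0,0,-0.008,0,0,0],[0,0,-0.008,0,0,0]]'
python3 -m creep '[[0,0,0,0,0,0],[0,0,0,0,0,0],[0,0,0,0,0,0],[0,0,0,0,0,0]]' -0.6 45
```

```text
time: 5.92
eef_pos: [0.5533, -0.2777, 0.0229]
orientation: [-0.616, 0.347, 0.616, 0.347]
wrist_force: [1.0, -0.1, -0.2]
opening: 0.0492
time: 6.42
eef_pos: [0.5539, -0.2779, 0.0237]
orientation: [0.616, -0.347, -0.616, -0.347]
wrist_force: [-0.4, -0.2, 2.4]
opening: 0.0229
```

```bash
python3 -m creep '[[0,0,0.01,0,0,0],[0,0,0.03,0,0,0],[0,0,0.055,0,0,0],[0,0,0.08,0,0,0],[0,0,0.08,0,0,0]]' -0.7 45
python3 - <<'E'
from h import *
o=robot.get_obs();p,d=robot.read_camera("side");cv2.imwrite("pics/s6.png",cv2.resize(p[130:290,230:430,::-1],None,fx=4,fy=3.7,interpolation=2));p,d=robot.read_camera("wrist");cv2.imwrite("pics/w6.png",p[:,:,::-1]);o=robot.get_obs();print(o["eef_pos"],o["opening"],o["wrist_force"],o["moment"])
E
```

```text
time: 7.05
eef_pos: [0.5556, -0.2791, 0.1074]
orientation: [0.618, -0.347, -0.613, -0.347]
wrist_force: [-0.1, -1.4, -0.7]
opening: 0.0235
[ 0.55354247 -0.27779333  0.10361874] 0.023217783058942808 [ 0.73518749 -0.0530584  -2.29377253] [0.00969961 0.02792814 0.01304806]
```

View pics/s6.png

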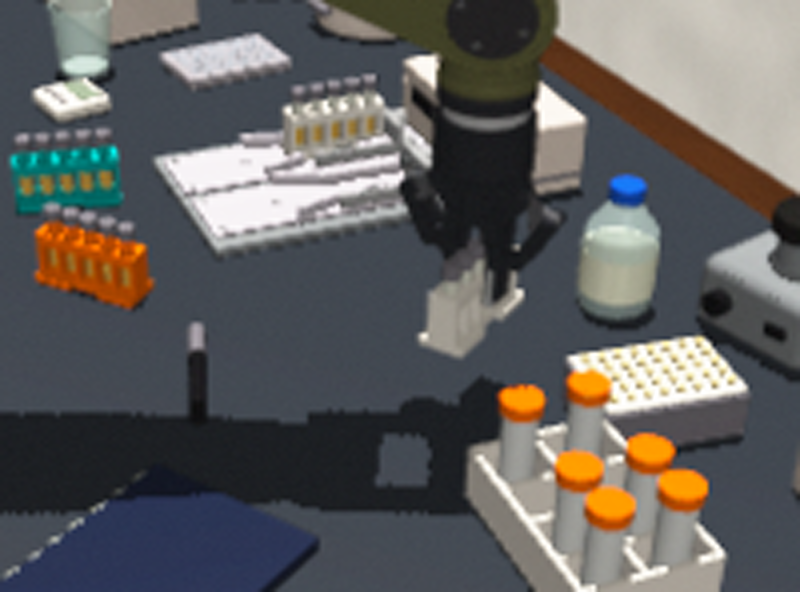

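View pics/w6.png

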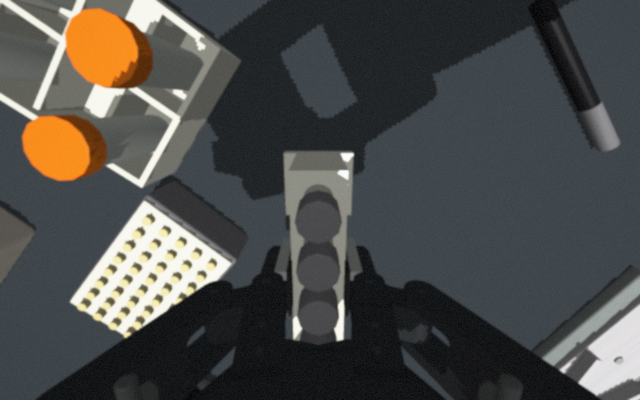

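The rack is held upright (side crop 465,300), and the weight reads about 2.3 N. I carry it to the mouth.

```bash
python3 -m creep '[[-0.004,0.03,0,0,0,-4],[-0.008,0.08,0,0,0,-9],[-0.012,0.13,0,0,0,-14],[-0.016,0.18,0,0,0,-19],[-0.02,0.23,0,0,0,-24]]'
python3 -m creep '[[-0.004,0.05,0,0,0,-5],[-0.0075,0.09,0,0,0,-9],[-0.0075,0.114,0,0,0,-10.7],[-0.0075,0.114,0,0,0,-10.7],[-0.0075,0.114,0,0,0,-10.7]]'
python3 - <<'E'
from h import *
np.set_printoptions(suppress=True,precision=4)
p,d=robot.read_camera("side");cv2.imwrite("pics/s7.png",cv2.resize(p[130:290,230:430,::-1],None,fx=4,fy=3.7,interpolation=2));
o=robot.get_obs();p,d=robot.read_camera("wrist");cv2.imwrite("pics/w7.png",p[:,:,::-1]);np.savez("w7",d=d,a=o["eef_pos"],q=o["orientation"]);print(o["eef_pos"],o["opening"],o["wrist_force"],o["qd"])
z=R.from_quat(o["orientation"]).as_matrix()[:,2];print("jaw yaw",np.degrees(np.arctan2(z[1],z[0])),z)
E
```

```text
time: 7.78
eef_pos: [0.5322, -0.0461, 0.1017]
orientation: [-0.529, 0.469, 0.53, 0.468]
wrist_force: [1.3, 0.2, -2.0]
opening: 0.0236
time: 8.4
eef_pos: [0.5255, 0.0657, 0.1024]
orientation: [-0.484, 0.516, 0.485, 0.515]
wrist_force: [0.1, 0.1, -1.4]
opening: 0.0234
[0.5257 0.0654 0.1026] 0.0233969522415259 [ 0.201   0.1013 -1.4289] [-0.0077 -0.0044 -0.0035  0.0023 -0.001   0.0042]
jaw yaw 86.43386455481706 [ 0.0622  0.9981 -0.0004]
```

View pics/s7.png

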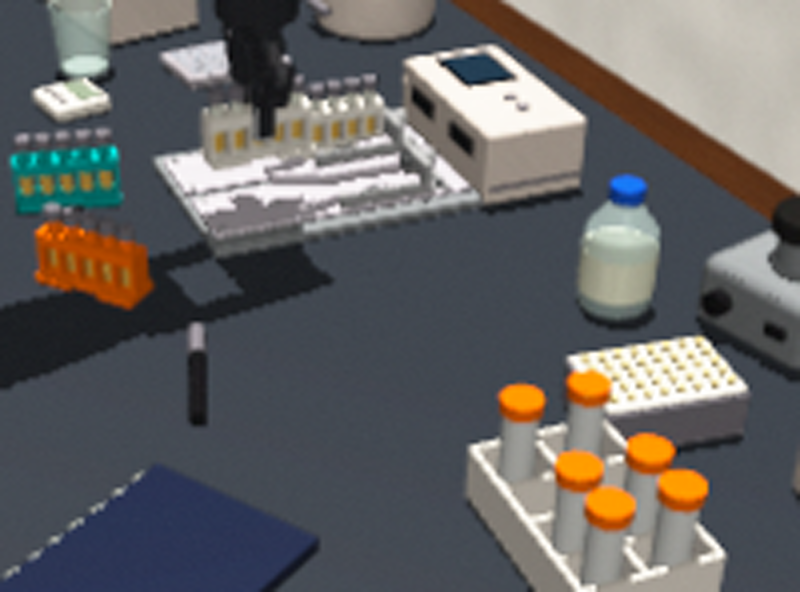

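View pics/w7.png

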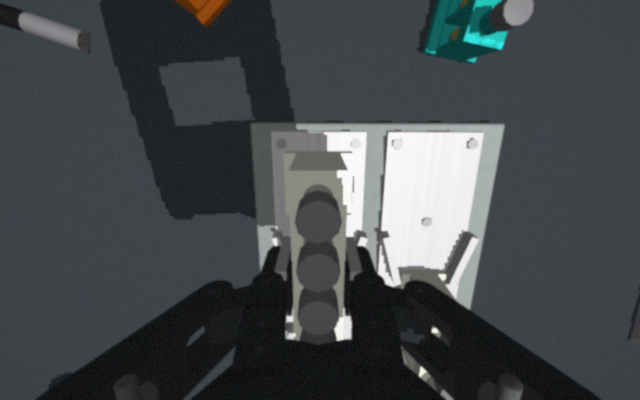

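```bash
python3 -m creep '[[0,0,-0.02,0,0,0],[0,0,-0.04,0,0,0],[0,0.0003,-0.052,0,0,0],[0,0.0003,-0.056,0,0,0],[0,0.0003,-0.056,0,0,0]]'
python3 -m creep '[[0,0,-0.001,0,0,0],[0,0,-0.002,0,0,0],[0,0,-0.002,0,0,0]]'
python3 -m creep '[[0,0,-0.0005,0,0,0],[0,0,-0.001,0,0,0],[0,0,-0.001,0,0,0]]'
python3 -c "
from cell import robot
o=robot.get_obs();print(o['eef_pos'],o['wrist_force'],o['moment'])"
```

```text
time: 9.12
eef_pos: [0.5263, 0.0663, 0.0475]
orientation: [-0.484, 0.515, 0.484, 0.515]
wrist_force: [-0.1, 0.9, -1.9]
opening: 0.0235
time: 9.5
eef_pos: [0.5262, 0.0666, 0.0456]
orientation: [-0.484, 0.515, 0.484, 0.515]
wrist_force: [0.1, -0.4, -1.8]
opening: 0.0232
time: 9.88
eef_pos: [0.526, 0.0665, 0.0442]
orientation: [-0.484, 0.515, 0.484, 0.515]
wrist_force: [0.2, -0.6, -1.8]
opening: 0.0232
[0.52601483 0.06649156 0.04423438] [ 0.20292206 -0.59482816 -1.8421711 ] [0.00205573 0.03381416 0.00244646]
```

```bash
python3 -m creep '[[0,0,-0.0005,0,0,0],[0,0,-0.001,0,0,0],[0,0,-0.001,0,0,0]]'
python3 -m creep '[[0,0,-0.0004,0,0,0],[0,0,-0.0008,0,0,0],[0,0,-0.0008,0,0,0]]'
python3 -m creep '[[0,0,-0.0003,0,0,0],[0,0,-0.0006,0,0,0],[0,0,-0.0006,0,0,0]]'
```

```text
time: 10.25
eef_pos: [0.5261, 0.0665, 0.0433]
orientation: [-0.484, 0.515, 0.484, 0.515]
wrist_force: [0.5, -0.5, -1.0]
opening: 0.0233
time: 10.62
eef_pos: [0.526, 0.0665, 0.0425]
orientation: [-0.484, 0.515, 0.484, 0.515]
wrist_force: [1.0, -0.4, -2.1]
opening: 0.0236
time: 11.0
eef_pos: [0.5261, 0.0665, 0.0419]
orientation: [-0.484, 0.515, 0.484, 0.515]
wrist_force: [-0.4, -0.2, -2.3]
opening: 0.0236
```

```bash
python3 -m creep '[[0,0,-0.0003,0,0,0],[0,0,-0.0005,0,0,0],[0,0,-0.0005,0,0,0]]'
python3 -m creep '[[0,0,-0.0003,0,0,0],[0,0,-0.0005,0,0,0],[0,0,-0.0005,0,0,0]]'
```

```text
time: 11.38
eef_pos: [0.5261, 0.0665, 0.0417]
orientation: [-0.484, 0.515, 0.484, 0.515]
wrist_force: [-1.7, 0.0, 1.9]
opening: 0.0231
time: 11.75
eef_pos: [0.5261, 0.0665, 0.0417]
orientation: [-0.484, 0.515, 0.484, 0.515]
wrist_force: [-4.1, -0.7, 5.5]
opening: 0.0235
```

```bash
python3 -m creep '[[0,0,0.0005,0,0,0],[0,0,0.0009,0,0,0],[0,0,0.0009,0,0,0]]'
python3 - <<'E'
from h import *
np.set_printoptions(suppress=True,precision=4,linewidth=200)
w1=cv2.imread("pics/w1.png")[180:310,270:370]; cv2.imwrite("pics/w1c.png",cv2.resize(w1,(460,598),interpolation=cv2.INTER_CUBIC))
f=np.load("w1.npz")
# also top camera profile along lane
for nm,W in(("wrist",cloud("wrist",f["d"],(f["a"],f["q"]))),("top",cloud("top",np.load("top0.npy")))):
    W=W.reshape(-1,3); c,s=np.cos(np.radians(-3.55)),np.sin(np.radians(-3.55)); dx,dy=W[:,0]-.6155,W[:,1]-.0605
    lx=dx*c+dy*s; ly=-dx*s+dy*c
    for x in np.arange(.02,.13,.005):
        k=(abs(lx-x)<.003)&(abs(ly)<.010); print(nm,round(x,3),k.sum(),np.nanpercentile(W[k,2],[10,50,90]) if k.sum() else "")
E
```

```text
time: 12.12
eef_pos: [0.5261, 0.0665, 0.0417]
orientation: [-0.484, 0.515, 0.484, 0.515]
wrist_force: [-1.7, 0.3, 0.4]
opening: 0.023
wrist 0.02 44 [0.0174 0.0182 0.0192]
wrist 0.025 45 [0.0178 0.0183 0.0192]
wrist 0.03 41 [0.0171 0.0183 0.019 ]
wrist 0.035 44 [0.0172 0.0185 0.0192]
wrist 0.04 39 [0.0171 0.0184 0.0194]
wrist 0.045 40 [0.0175 0.0182 0.019 ]
wrist 0.05 40 [0.0176 0.0182 0.0193]
wrist 0.055 49 [0.0176 0.0188 0.0403]
wrist 0.06 75 [0.0179 0.0382 0.0455]
wrist 0.065 99 [0.0181 0.0257 0.0483]
wrist 0.07 145 [0.0196 0.045  0.0526]
wrist 0.075 33 [0.0516 0.0525 0.0535]
wrist 0.08 28 [0.0481 0.0494 0.0503]
wrist 0.085 43 [0.0455 0.0493 0.0503]
wrist 0.09 38 [0.0439 0.0489 0.0503]
wrist 0.095 2 [0.0439 0.0462 0.0484]
wrist 0.1 0 
wrist 0.105 0 
wrist 0.11 1 [0.0187 0.0187 0.0187]
wrist 0.115 5 [0.0179 0.0186 0.0189]
wrist 0.12 132 [0.0332 0.0549 0.0659]
wrist 0.125 420 [0.0193 0.0552 0.0819]
top 0.02 11 [0.0128 0.0163 0.0189]
top 0.025 11 [0.0141 0.0177 0.0189]
top 0.03 10 [0.0138 0.0158 0.0261]
top 0.035 6 [0.0169 0.02   0.0206]
top 0.04 10 [0.0157 0.0171 0.0203]
top 0.045 10 [0.0169 0.0185 0.0201]
top 0.05 6 [0.0174 0.0212 0.0233]
top 0.055 11 [0.016  0.0209 0.0453]
top 0.06 13 [0.0141 0.023  0.0471]
top 0.065 15 [0.0212 0.0456 0.0555]
top 0.07 11 [0.0271 0.0503 0.0537]
top 0.075 8 [0.0455 0.0491 0.0507]
top 0.08 8 [0.0459 0.0495 0.0543]
top 0.085 7 [0.0355 0.0522 0.0539]
top 0.09 5 [0.0226 0.0432 0.0473]
top 0.095 3 [0.0204 0.0227 0.0273]
top 0.1 5 [0.0174 0.0186 0.0267]
top 0.105 8 [0.0141 0.0185 0.024 ]
top 0.11 7 [0.0179 0.0187 0.0238]
top 0.115 6 [0.0168 0.0185 0.0367]
top 0.12 37 [0.0141 0.0496 0.0763]
top 0.125 15 [0.0294 0.0794 0.0857]
```

View pics/w1c.png

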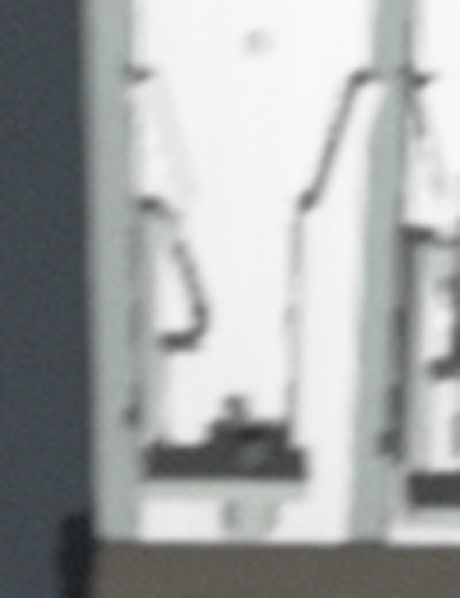

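The plunger tip is at lane x ≈ 0.057, the end plate at ≈ 0.067 and the pawl nose at ≈ 0.028. That puts the click after about 103 mm of travel. I slide in gently along (0.998, -0.062).

```bash
python3 -m creep '[[0.003,-0.0003,0,0,0,0],[0.009,-0.0008,0,0,0,0],[0.015,-0.0012,0,0,0,0],[0.021,-0.0016,0,0,0,0],[0.027,-0.002,0,0,0,0]]'
python3 -m creep '[[0.004,-0.0003,0,0,0,0],[0.008,-0.0005,0,0,0,0],[0.012,-0.0008,0,0,0,0],[0.012,-0.0008,0,0,0,0]]'
python3 - <<'E'
from h import *
np.set_printoptions(suppress=True,precision=4)
o=robot.get_obs();p,d=robot.read_camera("wrist");cv2.imwrite("pics/w8.png",p[:,:,::-1]);np.savez("w8",d=d,a=o["eef_pos"],q=o["orientation"]);print(o["eef_pos"],o["wrist_force"],o["moment"])
E
```

```text
time: 12.75
eef_pos: [0.5536, 0.0644, 0.0417]
orientation: [-0.484, 0.515, 0.484, 0.515]
wrist_force: [-1.5, 0.4, 1.5]
opening: 0.0234
time: 13.25
eef_pos: [0.5656, 0.0636, 0.0418]
orientation: [-0.485, 0.515, 0.484, 0.515]
wrist_force: [1.0, -0.5, -1.2]
opening: 0.0234
[0.5656 0.0636 0.0418] [ 1.0177 -0.4885 -1.205 ] [-0.0305 -0.0772 -0.0533]
```

View pics/w8.png

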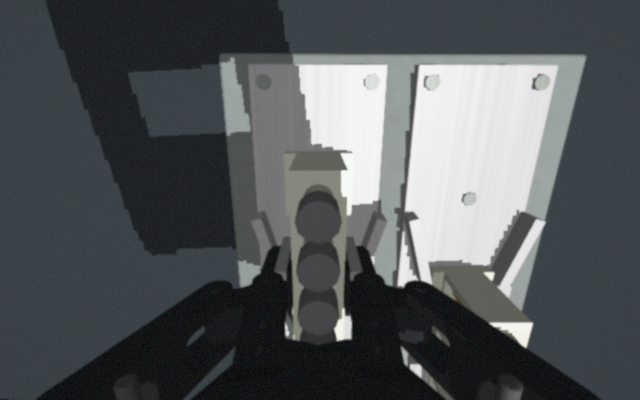

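```bash
python3 - <<'E'
from h import *
np.set_printoptions(suppress=True,precision=4)
f=np.load("w8.npz");P=(f["a"],f["q"]); g=cv2.GaussianBlur(cv2.cvtColor(cv2.imread("pics/w8.png"),6),(3,3),0).astype(float)
def edge(y0,y1,x0,x1,z,sign):
    pts=[]
    for v in range(y0,y1):
        dd=np.diff(g[v,x0:x1])*sign; i=dd.argmax()
        if dd[i]<6: continue
        pts.append(back("wrist",x0+i+.5,v,z,P)[:2])
    pts=np.array(pts); a=np.polyfit(pts[:,0],pts[:,1],1); r=pts[:,1]-np.polyval(a,pts[:,0]); k=abs(r)<.0015; a=np.polyfit(pts[k,0],pts[k,1],1)
    print(k.sum(),len(k),"yaw",np.degrees(np.arctan(a[0])),"y@.566",np.polyval(a,.566)); return np.polyval(a,.566)
b=edge(70,195,376,400,.018,-1); a=edge(72,125,240,256,.018,1); print("centre",(a+b)/2, b-.0368)
E
```

```text
125 125 yaw -3.594327069496129 y@.566 0.09945406046889062
53 53 yaw -3.119062488139652 y@.566 0.026852926720447087
centre 0.06315349359466885 0.06265406046889062
```

```bash
python3 -m creep '[[0.003,-0.0005,0,0,0,0],[0.007,-0.0008,0,0,0,0],[0.011,-0.001,0,0,0,0],[0.015,-0.0013,0,0,0,0],[0.015,-0.0013,0,0,0,0]]'
python3 -m creep '[[0.003,-0.0002,0,0,0,0],[0.007,-0.0004,0,0,0,0],[0.011,-0.0007,0,0,0,0],[0.015,-0.0009,0,0,0,0],[0.015,-0.0009,0,0,0,0]]'
python3 -c "
from cell import robot
o=robot.get_obs();print(o['eef_pos'],o['wrist_force'],o['moment'])"
```

```text
time: 13.92
eef_pos: [0.5806, 0.0627, 0.0418]
orientation: [-0.484, 0.515, 0.484, 0.516]
wrist_force: [-0.6, 2.7, -1.0]
opening: 0.0231
time: 14.55
eef_pos: [0.5959, 0.0615, 0.0418]
orientation: [-0.485, 0.515, 0.484, 0.516]
wrist_force: [0.0, 2.4, -1.8]
opening: 0.0234
[0.59593012 0.06148485 0.04178715] [ 0.0453365   2.43202969 -1.77895467] [ 0.41519067 -0.03921605  0.0595063 ]
```

```bash
python3 -m creep '[[0.003,-0.0002,0,0,0,0],[0.007,-0.0004,0,0,0,0],[0.011,-0.0007,0,0,0,0],[0.015,-0.0009,0,0,0,0],[0.015,-0.0009,0,0,0,0]]'
python3 -m creep '[[0.002,-0.0001,0,0,0,0],[0.004,-0.0002,0,0,0,0],[0.006,-0.0004,0,0,0,0],[0.006,-0.0004,0,0,0,0]]'
python3 -c "
from cell import robot
o=robot.get_obs();print(o['eef_pos'],o['wrist_force'],o['moment'])"
```

```text
time: 15.18
eef_pos: [0.6109, 0.0605, 0.0418]
orientation: [-0.485, 0.515, 0.484, 0.516]
wrist_force: [0.7, 2.3, -1.5]
opening: 0.0235
time: 15.68
eef_pos: [0.6164, 0.0602, 0.0418]
orientation: [-0.485, 0.515, 0.484, 0.515]
wrist_force: [-0.7, 2.1, -1.1]
opening: 0.0235
[0.61643341 0.06016542 0.04176422] [-0.67563382  2.14036628 -1.0921491 ] [0.45584114 0.1522318  0.03989162]
```

Now 1 mm at a time, watching for the plunger (about -5 N) and then the click (the pawl's side force going away).

```bash
for i in 1; do :; done
python3 -m creep '[[0.001,-0.0001,0,0,0,0],[0.002,-0.0001,0,0,0,0],[0.003,-0.0002,0,0,0,0],[0.003,-0.0002,0,0,0,0]]'
python3 -m creep '[[0.001,-0.0001,0,0,0,0],[0.002,-0.0001,0,0,0,0],[0.002,-0.0001,0,0,0,0]]'
python3 -m creep '[[0.001,-0.0001,0,0,0,0],[0.001,-0.0001,0,0,0,0]]'
```

```text
time: 16.18
eef_pos: [0.6193, 0.06, 0.0418]
orientation: [-0.484, 0.515, 0.484, 0.515]
wrist_force: [-0.8, 2.8, -0.3]
opening: 0.0235
time: 16.55
eef_pos: [0.6213, 0.0599, 0.0418]
orientation: [-0.484, 0.515, 0.484, 0.515]
wrist_force: [-0.7, 1.0, -1.2]
opening: 0.0232
time: 16.8
eef_pos: [0.6222, 0.0598, 0.0418]
orientation: [-0.484, 0.515, 0.484, 0.515]
wrist_force: [-0.6, 1.9, -1.5]
opening: 0.0232
```

```bash

python3 -m creep '[[0.001,-0.0001,0,0,0,0],[0.001,-0.0001,0,0,0,0]]'
python3 -m creep '[[0.001,-0.0001,0,0,0,0],[0.001,-0.0001,0,0,0,0]]'
```

```text
time: 17.05
eef_pos: [0.623, 0.0597, 0.0418]
orientation: [-0.484, 0.515, 0.484, 0.515]
wrist_force: [-2.2, 1.5, -0.2]
opening: 0.0231
time: 17.3
eef_pos: [0.623, 0.0597, 0.0418]
orientation: [-0.484, 0.516, 0.485, 0.514]
wrist_force: [-6.7, 2.5, 2.3]
opening: 0.0232
```

```bash

python3 -m creep '[[0.001,-0.0001,0,0,0,0],[0.001,-0.0001,0,0,0,0]]'
python3 -m creep '[[0.001,0,0,0,0,0],[0.001,0,0,0,0,0]]'
```

```text
time: 17.55
eef_pos: [0.6231, 0.0597, 0.0419]
orientation: [-0.483, 0.517, 0.486, 0.514]
wrist_force: [-9.8, 1.9, 6.1]
opening: 0.0236
time: 17.8
eef_pos: [0.6239, 0.0597, 0.042]
orientation: [-0.483, 0.517, 0.486, 0.514]
wrist_force: [-10.7, 2.0, 6.0]
opening: 0.0235
```

```bash

python3 -m creep '[[0.001,-0.0001,0.0006,0,0,0],[0.001,-0.0001,0.0006,0,0,0]]'
python3 -m creep '[[0.001,-0.0001,0,0,0,0],[0.001,-0.0001,0,0,0,0]]'
python3 -c "
from cell import robot
o=robot.get_obs();print(o['eef_pos'],o['wrist_force'],o['moment'])"
```

```text
time: 18.05
eef_pos: [0.6249, 0.0596, 0.042]
orientation: [-0.483, 0.517, 0.486, 0.514]
wrist_force: [-9.4, 2.7, 4.2]
opening: 0.0234
time: 18.3
eef_pos: [0.6258, 0.0595, 0.042]
orientation: [-0.483, 0.517, 0.486, 0.514]
wrist_force: [-9.6, 3.0, 4.4]
opening: 0.0238
[0.62577939 0.0595496  0.04198896] [-9.55566015  3.02846687  4.44782386] [0.46483878 1.51214247 0.02726883]
```

```bash

python3 -m creep '[[0.001,-0.0001,0.0006,0,0,0],[0.001,-0.0001,0.0006,0,0,0]]'
python3 -m creep '[[0.0008,-0.0001,0.0003,0,0,0],[0.0008,-0.0001,0.0003,0,0,0]]'
python3 -m creep '[[0.0008,0,0,0,0,0],[0.0008,0,0,0,0,0]]'
python3 -c "
from cell import robot
o=robot.get_obs();print(o['eef_pos'],o['wrist_force'],o['moment'])"
```

```text
time: 18.55
eef_pos: [0.6267, 0.0595, 0.0421]
orientation: [-0.483, 0.517, 0.486, 0.514]
wrist_force: [-8.5, 3.4, 2.2]
opening: 0.0234
time: 18.8
eef_pos: [0.6273, 0.0594, 0.0421]
orientation: [-0.483, 0.517, 0.486, 0.514]
wrist_force: [-8.2, 2.7, 0.8]
opening: 0.0235
time: 19.05
eef_pos: [0.628, 0.0594, 0.0421]
orientation: [-0.483, 0.517, 0.486, 0.513]
wrist_force: [-8.7, 3.9, 1.4]
opening: 0.0237
[0.62795711 0.05936161 0.04210498] [-8.664551    3.91105359  1.40089196] [0.46855507 1.42488204 0.03922964]
```

```bash

python3 -m creep '[[0.0006,0,0,0,0,0],[0.0006,0,0,0,0,0]]'; python3 -c "
from cell import robot
o=robot.get_obs();print(o['wrist_force'],o['moment'])"
python3 -m creep '[[0.0006,-0.0001,0,0,0,0],[0.0006,-0.0001,0,0,0,0]]'
python3 -c "
from cell import robot
o=robot.get_obs();print(o['eef_pos'],o['wrist_force'],o['moment'])"
```

```text
time: 19.3
eef_pos: [0.6284, 0.0593, 0.0421]
orientation: [-0.483, 0.517, 0.486, 0.513]
wrist_force: [-9.5, 1.8, 1.8]
opening: 0.0233
[-9.51837667  1.79366191  1.82913386] [ 4.50744428e-01  1.45840935e+00 -1.16903470e-03]
time: 19.55
eef_pos: [0.629, 0.0593, 0.0421]
orientation: [-0.483, 0.517, 0.486, 0.513]
wrist_force: [-9.3, 2.7, 0.7]
opening: 0.0233
[0.62898189 0.05931577 0.04211807] [-9.32100719  2.70130405  0.71961476] [0.52572061 1.51053873 0.06678499]
```

Moment x ≈ 0.5 N·m means the pawl is still pushed aside. I continue in small steps.

```bash

python3 -m creep '[[0.0006,0,0,0,0,0],[0.0006,0,0,0,0,0]]'; python3 -c "
from cell import robot
o=robot.get_obs();print(o['wrist_force'],o['moment'])"
```

```text
time: 19.8
eef_pos: [0.6295, 0.0593, 0.0421]
orientation: [-0.482, 0.517, 0.486, 0.513]
wrist_force: [-9.6, 2.9, 1.4]
opening: 0.0235
[-9.56988207  2.91456974  1.36736293] [0.4548084  1.58313294 0.05268488]
```

```bash

python3 -m creep '[[0.0006,0,0,0,0,0],[0.0006,0,0,0,0,0]]'; python3 -c "
from cell import robot
o=robot.get_obs();print(o['wrist_force'],o['moment'])"
```

```text
time: 20.05
eef_pos: [0.63, 0.0592, 0.0421]
orientation: [-0.482, 0.517, 0.486, 0.513]
wrist_force: [-10.3, 3.1, 2.6]
opening: 0.0234
[-10.28416627   3.05990647   2.56484125] [0.44628593 1.6878479  0.01120282]
```

```bash

python3 -m creep '[[0.0005,0,0,0,0,0],[0.0005,0,0,0,0,0]]'; python3 -c "
from cell import robot
o=robot.get_obs();print(o['wrist_force'],o['moment'])"
```

```text
time: 20.3
eef_pos: [0.6304, 0.0592, 0.0421]
orientation: [-0.482, 0.517, 0.486, 0.513]
wrist_force: [-10.2, 2.2, 2.0]
opening: 0.0235
[-10.24238089   2.22517772   1.97204994] [0.43777842 1.64488393 0.04499771]
```

```bash

python3 -m creep '[[0.0005,0,0,0,0,0],[0.0005,0,0,0,0,0]]'; python3 -c "
from cell import robot
o=robot.get_obs();print(o['wrist_force'],o['moment'])"
```

```text
time: 20.55
eef_pos: [0.6312, 0.0591, 0.0421]
orientation: [-0.483, 0.517, 0.486, 0.513]
wrist_force: [-9.4, 2.5, 1.4]
opening: 0.0234
[-9.36436774  2.4808797   1.44558484] [0.42287919 1.52428137 0.10810577]
```

```bash
python3 - <<'E'
from h import *
np.set_printoptions(suppress=True,precision=4)
o=robot.get_obs();p,d=robot.read_camera("wrist");np.savez("w9",d=d,a=o["eef_pos"],q=o["orientation"])
a=cv2.imread("pics/w8.png")[130:350,210:430]; b=p[130:350,210:430,::-1]; cv2.imwrite("pics/w9.png",cv2.resize(np.hstack([a,b]),(792,396),interpolation=2))
p,d=robot.read_camera("side");cv2.imwrite("pics/s9.png",cv2.resize(p[130:210,260:380,::-1],None,fx=6,fy=6,interpolation=2))
print(R.from_quat(o["orientation"]).as_matrix()[:,0])
W=cloud("wrist",np.load("w9.npz")["d"],(o["eef_pos"],o["orientation"])).reshape(-1,3)
E
```

```text
[-0.0073 -0.0002 -1.    ]
```

View pics/w9.png

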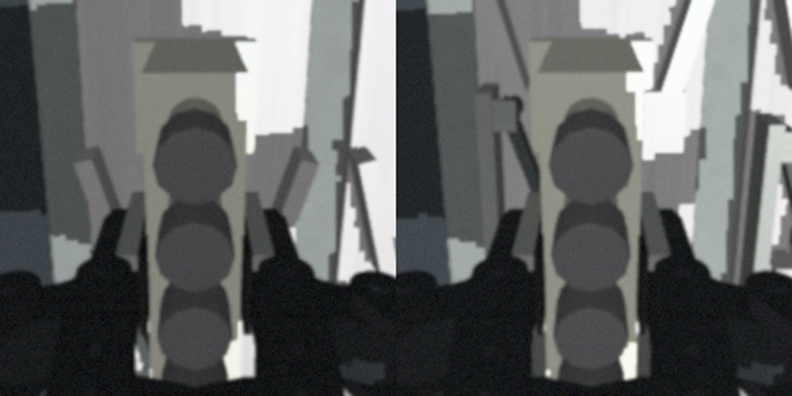

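View pics/s9.png

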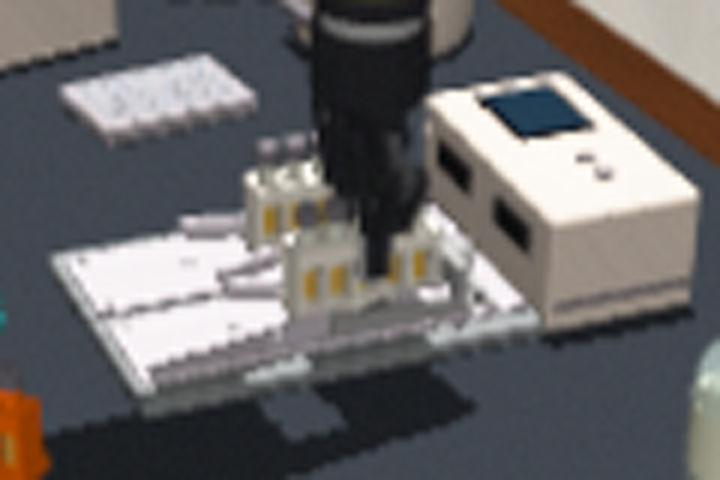

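```bash

python3 -m creep '[[0.0005,0,0,0,0,0],[0.0005,0,0,0,0,0]]'; python3 -c "
from cell import robot
o=robot.get_obs();print(o['wrist_force'],o['moment'])"
```

```text
time: 20.9
eef_pos: [0.6316, 0.0591, 0.0421]
orientation: [-0.483, 0.517, 0.486, 0.513]
wrist_force: [-9.4, 1.8, 2.0]
opening: 0.0238
[-9.39572423  1.83169426  1.96322061] [0.34253323 1.55871228 0.10541533]
```

```bash

python3 -m creep '[[0.0005,0,0,0,0,0],[0.0005,0,0,0,0,0]]'; python3 -c "
from cell import robot
o=robot.get_obs();print(o['wrist_force'],o['moment'])"
```

```text
time: 21.15
eef_pos: [0.6321, 0.0591, 0.0421]
orientation: [-0.483, 0.517, 0.486, 0.513]
wrist_force: [-9.6, 2.2, 2.3]
opening: 0.0229
[-9.64996255  2.20538618  2.28601937] [0.37977715 1.57507762 0.0752769 ]
```

```bash

python3 -m creep '[[0.0005,0,0,0,0,0],[0.0005,0,0,0,0,0]]'; python3 -c "
from cell import robot
o=robot.get_obs();print(o['wrist_force'],o['moment'])"
```

```text
time: 21.4
eef_pos: [0.6325, 0.0591, 0.0421]
orientation: [-0.483, 0.517, 0.486, 0.513]
wrist_force: [-9.4, 2.1, 2.0]
opening: 0.0232
[-9.35567826  2.08048089  1.98575129] [0.33396583 1.6415486  0.03175642]
```

```bash

python3 -m creep '[[0.0005,0,0,0,0,0],[0.0005,0,0,0,0,0]]'; python3 -c "
from cell import robot
o=robot.get_obs();print(o['wrist_force'],o['moment'])"
```

```text
time: 21.65
eef_pos: [0.6329, 0.059, 0.0421]
orientation: [-0.483, 0.517, 0.486, 0.513]
wrist_force: [-10.8, 0.5, 3.1]
opening: 0.0233
[-10.78701661   0.51455258   3.07569847] [0.303404   1.69390773 0.02201821]
```

I'll test the catch by easing back gently: if it is latched, the rack stops against the pawl nose.

```bash

python3 -m creep '[[-0.001,0.0001,0,0,0,0],[-0.002,0.0001,0,0,0,0],[-0.003,0.0002,0,0,0,0],[-0.003,0.0002,0,0,0,0]]'; python3 -c "
from cell import robot
o=robot.get_obs();print(o['wrist_force'],o['moment'])"
python3 -m creep '[[-0.001,0.0001,0,0,0,0],[-0.002,0.0001,0,0,0,0],[-0.002,0.0001,0,0,0,0]]'; python3 -c "
from cell import robot
o=robot.get_obs();print(o['wrist_force'],o['moment'])"
```

```text
time: 22.15
eef_pos: [0.6307, 0.0591, 0.0421]
orientation: [-0.483, 0.517, 0.486, 0.514]
wrist_force: [-6.9, 2.3, -0.1]
opening: 0.0234
[-6.86974481  2.33872356 -0.06647157] [0.31025847 1.19244718 0.10541843]
time: 22.52
eef_pos: [0.6295, 0.0592, 0.0421]
orientation: [-0.484, 0.516, 0.485, 0.514]
wrist_force: [-4.7, 2.0, -3.6]
opening: 0.0237
[-4.66788147  2.04054355 -3.63188123] [0.29101985 0.94337542 0.11357347]
```

```bash

python3 -m creep '[[-0.001,0.0001,0,0,0,0],[-0.0015,0.0001,0,0,0,0],[-0.0015,0.0001,0,0,0,0]]'; python3 -c "
from cell import robot
o=robot.get_obs();print(o['wrist_force'],o['moment'])"
python3 -m creep '[[-0.001,0.0001,0,0,0,0],[-0.0015,0.0001,0,0,0,0],[-0.0015,0.0001,0,0,0,0]]'; python3 -c "
from cell import robot
o=robot.get_obs();print(o['wrist_force'],o['moment'])"
```

```text
time: 22.9
eef_pos: [0.6293, 0.0592, 0.0423]
orientation: [-0.484, 0.515, 0.484, 0.515]
wrist_force: [0.2, 1.6, -10.6]
opening: 0.0234
[  0.23960576   1.60964897 -10.63132687] [0.2324253  0.08952025 0.12803118]
time: 23.28
eef_pos: [0.6289, 0.0592, 0.0434]
orientation: [-0.485, 0.515, 0.484, 0.516]
wrist_force: [5.4, -0.2, -15.0]
opening: 0.023
[  5.42681704  -0.20602715 -14.95010478] [ 0.09250896 -0.75383011  0.20180638]
```

The rack stops at x ≈ 0.629, which is 6.3 mm past first plunger contact, and Fx has turned positive. So it is latched. I relax back to neutral before opening.

```bash

python3 -m creep '[[0.0007,0,-0.0007,0,0,0],[0.0014,-0.0001,-0.0014,0,0,0],[0.0014,-0.0001,-0.0014,0,0,0]]'; python3 -c "
from cell import robot
o=robot.get_obs();print(o['wrist_force'],o['moment'])"
```

```text
time: 23.65
eef_pos: [0.6294, 0.0593, 0.0433]
orientation: [-0.484, 0.516, 0.484, 0.515]
wrist_force: [-5.4, -1.2, -0.2]
opening: 0.0232
[-5.37067941 -1.24506179 -0.19783459] [-0.12945905  0.71272583  0.04500494]
```

```bash

python3 -m creep '[[-0.0007,0,-0.0003,0,0,0],[-0.0007,0,-0.0003,0,0,0]]'; python3 -c "
from cell import robot
o=robot.get_obs();print(o['wrist_force'],o['moment'])"
```

```text
time: 23.9
eef_pos: [0.6293, 0.0594, 0.0431]
orientation: [-0.485, 0.515, 0.484, 0.515]
wrist_force: [-5.2, -0.3, 4.4]
opening: 0.0233
[-5.15973709 -0.32276881  4.37765105] [-0.17839457  0.70371241 -0.02424549]
```

```bash

python3 -m creep '[[-0.0008,0,0.0003,0,0,0],[-0.0008,0,0.0003,0,0,0]]'; python3 -c "
from cell import robot
o=robot.get_obs();print(o['wrist_force'],o['moment'])"
python3 -m creep '[[0,0,0,0,0,0],[0,0,0,0,0,0],[0,0,0,0,0,0]]' -0.3 20
python3 - <<'E'
from h import *
np.set_printoptions(suppress=True,precision=4)
o=robot.get_obs();p,d=robot.read_camera("wrist");np.savez("w10",d=d,a=o["eef_pos"],q=o["orientation"]);cv2.imwrite("pics/w10.png",p[:,:,::-1])
print(o["wrist_force"],o["moment"])
E
```

```text
time: 24.15
eef_pos: [0.6291, 0.0594, 0.043]
orientation: [-0.485, 0.514, 0.484, 0.516]
wrist_force: [-1.7, -2.3, 2.0]
opening: 0.0233
[-1.69385585 -2.27044211  1.99558726] [-0.1344919   0.09007817  0.04417874]
time: 24.52
eef_pos: [0.6282, 0.0594, 0.0419]
orientation: [-0.484, 0.515, 0.484, 0.515]
wrist_force: [0.4, 0.8, -0.2]
opening: 0.0298
[ 0.4463  0.8187 -0.2211] [ 0.0854 -0.0218 -0.0166]
```

View pics/w10.png

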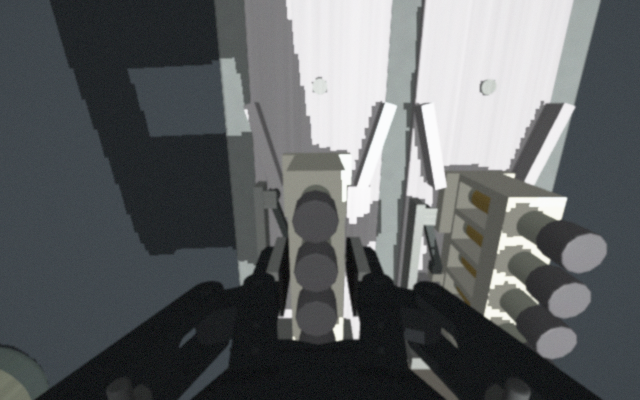

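Released, and the rack stayed put (rear edge at row 153, as before). I open a bit more and go straight up.

```bash

python3 -m creep '[[0,0,0,0,0,0],[0,0,0,0,0,0],[0,0,0.01,0,0,0],[0,0,0.03,0,0,0]]' -0.06 20
python3 -m creep '[[0,0,0.04,0,0,0],[0,0,0.09,0,0,0],[-0.03,0,0.14,0,0,0],[-0.05,0,0.14,0,0,0],[-0.05,0,0.14,0,0,0]]'
python3 -m creep '[[0,0,0,0,0,0],[0,0,0,0,0,0]]'
python3 - <<'E'
from h import *
np.set_printoptions(suppress=True,precision=4)
p,d=robot.read_camera("side");cv2.imwrite("pics/s11.png",cv2.resize(p[130:210,260:380,::-1],None,fx=6,fy=6,interpolation=2))
o=robot.get_obs();p,d=robot.read_camera("wrist");cv2.imwrite("pics/w11.png",cv2.resize(p[120:320,220:460,::-1],None,fx=3,fy=3,interpolation=2))
W=cloud("wrist",d,(o["eef_pos"],o["orientation"])).reshape(-1,3);np.savez("w11",d=d,a=o["eef_pos"],q=o["orientation"])
c,s=np.cos(np.radians(-3.55)),np.sin(np.radians(-3.55)); dx,dy=W[:,0]-.6155,W[:,1]-.0605
L=np.stack([dx*c+dy*s,-dx*s+dy*c,W[:,2]],1)
for n,y0 in(("rack",0),("rack_b",.09)):
  for lo,hi,w in((.062,.078,.018),(.085,.1,.014)):
    Y=L[(abs(L[:,1]-y0)<w)&(L[:,0]>-.06)&(L[:,0]<.075)&(L[:,2]>lo)&(L[:,2]<hi)]; print(n,lo,len(Y),cv2.minAreaRect(np.ascontiguousarray(Y[:,:2].astype(np.float32))),np.median(Y[:,2]), np.percentile(Y[:,0],[0,100]))
print([(np.round(r["xyz"],4).tolist(),round(r["conf"],2)) for r in robot.spot_in("wrist","rack_center")],[(np.round(r["xyz"],4).tolist(),round(r["conf"],2)) for r in robot.spot_in("wrist","pawl")])
print(o["eef_pos"],o["wrist_force"])
E
```

```text
time: 25.08
eef_pos: [0.6274, 0.0594, 0.0721]
orientation: [-0.484, 0.516, 0.485, 0.515]
wrist_force: [0.3, -0.1, -0.5]
opening: 0.0398
time: 25.7
eef_pos: [0.578, 0.0595, 0.2147]
orientation: [-0.485, 0.514, 0.483, 0.516]
wrist_force: [-0.5, 0.5, -0.2]
opening: 0.04
time: 25.95
eef_pos: [0.5782, 0.0593, 0.2112]
orientation: [-0.484, 0.516, 0.485, 0.515]
wrist_force: [0.9, -1.1, 0.1]
opening: 0.04
rack 0.062 958 ((0.01292748749256134, -0.0016220500692725182), (0.10002515465021133, 0.02382996678352356), 0.6837571859359741) 0.07079388730729469 [-0.0371  0.063 ]
rack 0.085 1186 ((0.012250151485204697, -0.0015081856399774551), (0.09065686911344528, 0.015492945909500122), 0.6054039001464844) 0.09654134691465974 [-0.0331  0.0576]
rack_b 0.062 1071 ((0.0215633325278759, 0.08942252397537231), (0.024441592395305634, 0.09495163708925247), 89.91036987304688) 0.07021123583055533 [-0.0259  0.069 ]
rack_b 0.085 1176 ((0.023119553923606873, 0.0896477922797203), (0.015754569321870804, 0.08948551118373871), 89.9944076538086) 0.09573779900107435 [-0.0216  0.0679]
[([0.6077, 0.0587, 0.0733], 0.76), ([0.42, 0.1649, 0.0242], 0.55)] [([0.6225, 0.0393, 0.0249], 0.46)]
[0.5782 0.0594 0.2111] [0.4089 0.3139 0.0557]
```

View pics/w11.png

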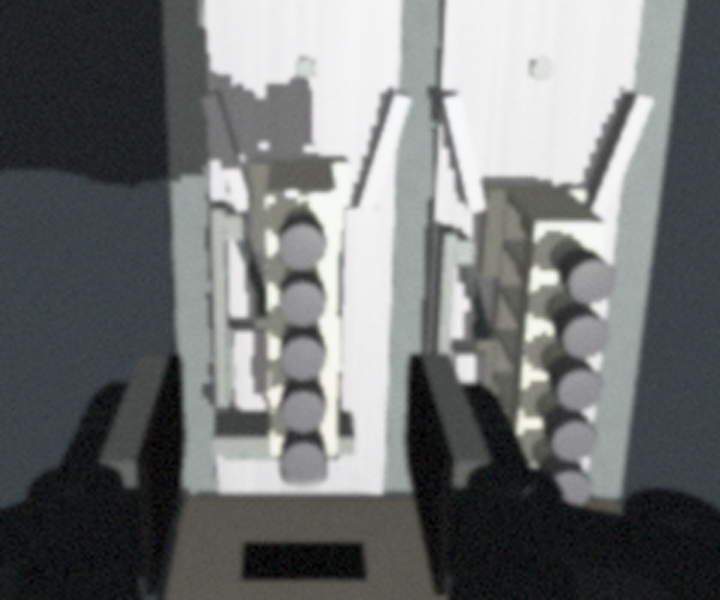

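View pics/s11.png

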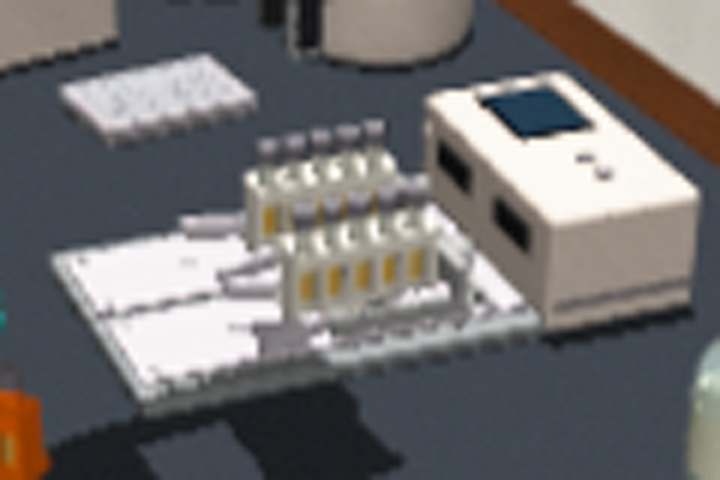

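The rack sits at lane x = 12.8 mm, upright (top 52.8 mm above the floor), with the pawl nose in the notch at crop (250,322). It did not move after release, and nothing touches the robot. I hand it in.

```bash
python3 -c "
from cell import robot
print(robot.sign_off(), robot.get_obs()['time'])"
```

```text
the job is handed in; nothing more can be done
the job is handed in; nothing more can be done
```

The loose white rack is in the free lane, latched behind the pawl and pressed against the spring plunger. I handed it in at about 26 s of the 64 s allowed.

**What I did:** I gripped the rack across its 24 mm body and set it down in the lane mouth, with about 7 N downward at contact. I then slid it in along the lane with about 11 N at most while pushing.

**Last checks:**
- **Latch:** easing back, the rack stopped 6.3 mm past the point where it first met the plunger, about where the catch should be.
- **After release:** the wrist depth image put its centre 12.8 mm along the lane (I had predicted about 13.7 mm from the pictures). It stood upright and the pawl nose was in the notch. It did not spring back.
- **Surroundings:** the rack in the other lane looked undisturbed, and the robot was touching nothing when I handed in.

**What went less cleanly:**
- **Missed the click:** it did not show clearly in the force readings. I pushed about 3.5 mm past it, to roughly where the end plate should be, at no more than about 11 N and with no sharp rise in force.
- **Upward pull:** during the ease-back test the hand pulled up on the rack with about 13 N for a moment, and the rack probably slipped about 1 mm in the grip. I relaxed the hand before opening it.

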